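# Refit the gap knob of the blister emptier

## Task

The black setting knob of the white blister-emptying machine is lying in the green tray. Pick it up, fit it on the brass D-shaft on top of the machine, feeling for the flat with only light pressure, and press it down until it snaps fully home against the dial plate, then let go. Never force it against the machine, and leave the jar, the bottle and the beaker as they stand.

Things in the scene. Friction and masses are not known exactly. Their poses are not given: they have to be found in the camera images.
- knob_center (a point): black pointer knob, loose, 45 mm tall, 50 g, upright in the tray; point on its axis, half-way up, 22.5 mm above its underside; z up. Lower 21 mm: round skirt 41 mm in diameter; above it a grip bar 40 mm long (along x), 14 mm wide (along y), 24 mm high, to be gripped across the 14 mm. A white pointer line on the bar marks its +x end.
- knob: the same knob; origin at the centre of its underside, axes as knob_center. In the underside is a D-shaped blind bore 18 mm deep, 19.4 mm in diameter, its flat on the +x (pointer) side, 3.7 mm from the axis; a groove inside takes the catch. Over 60 N of contact force on the machine (push plus sideways wedging) damages it: askew, even a 15 N push can come near that; feel with about 5 N.
- shaft_seat (a point): point on the shaft's axis at the face of the dial plate, 92 mm above the counter, where the knob's underside must come to rest; z up, x towards the red stroke. Knob's underside above this point: at 16 mm it meets the shaft's end, at about 6.5 mm two sprung catches stop it until pushed with about 10 to 16 N; at about 1.5 mm they snap in and pull it home.
- shaft_tip (a point): centre of the shaft's end, 16 mm above the seat. Brass D-shaft, 18 mm in diameter, flat 3 mm from the axis, 1.5 mm chamfer, on which an askew knob sinks 1 to 3 mm. It turns stiffly (0.25 N m). Its angle is not reported (these axes are the dial's): the flat first faces anywhere up to 0.85 rad either side of x. The knob slips on only with its pointer towards the flat, to about 0.1 rad.
- machine: white blister-emptying machine, fixed to the counter: box 150 mm (x) by 200 mm (y), flat top at 90 mm, dial plate 3 mm; origin at the centre of its underside; shaft axis at x = -25, y = -20 mm; its x axis is parallel to that of the shaft seat
- tray: green shallow tray, fixed, 130 by 130 mm, walls 14 mm high and 3 mm thick, inner floor 3 mm above the counter; origin at the centre of its underside
- amber_jar_mid (a point): amber jar with yellow lid, bystander, 48 mm in diameter, 65 mm tall; point at its centre
- white_bottle_mid (a point): white bottle with blue cap, bystander, 46 mm in diameter, 78 mm tall; point at its centre
- beaker_mid (a point): small white dosing beaker, bystander, 44 mm in diameter, 50 mm tall; point at its centre
Mind the look-alikes: they are no part of the job. Leave any blue look-alike of the knob alone.

How it is judged:
By the outcome, as a careful person would: the job done as asked, in the order asked, and still so for the second after the job is handed in, with the robot touching nothing.
It also fails if it takes over 72 s, if anything falls off the work surface, if the arm or the gripper's body presses on something with over 40 N, if the wrist force passes 120 N, or if a joint passes its speed limit or range.

## Robot

A 7-joint arm with a two-finger parallel gripper is mounted at the origin on the work surface. World frame = base frame: x ahead of the robot, y to its left, z up, the work surface at z = 0. Lengths are in m, angles in rad, forces in N, time in s.
With the tool pointing down it reaches from about 0.4 to 0.9 m from the base axis. Payload 5.6 kg.
Tool frame: the origin (TCP) lies on the centre line of the jaws, within the pads' length; the fingertips stand 8 mm ahead of it and the grasp point (between the pads) lies 11 mm behind it; z points along the fingers, y is the line along which they close (so a half turn about z gives the same grasp; the last joint's range is limited). The gripper opens to 92 mm and grips with 3 to 60 N. Pads are 20 mm wide; open, the fingers measure 128 mm over their backs; the gripper's body (75 mm by 189 mm) begins 69 mm behind the grasp point.
Start: joints at [-1.307, 0.468, -0.012, 1.603, 0.006, 1.071, -0.056], TCP at [0.196, 0.62, 0.223] pointing down, gripper open.
Joint ranges: [-2.53, 2.53], [-0.31, 2.02], [-1.57, 1.55], [0.28, 2.44], [-1.29, 4.43], [0.15, 1.84], [-2.92, 2.92]. Speed limits (rad/s): [2.57, 2.57, 3.14, 3.14, 3.14, 3.14, 3.14].

## Interface

Orientations are given as a rotation vector (axis times angle).
In Python, from workcell import env gives the robot as it stands.
- The arm moves only by the shell command python3 -m inch 'ROWS' [FORCE]. ROWS is JSON, a list of rows, each a list of 5 numbers: the shift along the tool's x, y, z in m, then the turn about the tool's z in degrees, then the opening, from -1 (shut) to 1 (fully open). In form: [[x, y, z, turn, hand], ...]. A call has exactly 8 rows; each row is the pose to reach, as a shift and turn from the pose commanded when the call began, along the tool's axes at that moment; what a row does not reach only later rows make up. A row lasts 1/12 s, in which the tool goes at most 41.7 mm and 7.16 degrees, less where a joint would pass 70% of its speed; a pose out of reach is approached as far as the arm can. A call with a gripper value outside its range is refused whole. The fingers move at their own pace and stop on an object; FORCE is the grip in N (left out, the last holds). Time passes only in rows, so rows that repeat a pose let the fingers close, or fill a call up. It gives the time, the measured TCP pose, the force, the opening and the grip force at its end, in the units of the state.
- env.state(): the state, without advancing time (a new reading comes with each control period).
- env.capture(name): name is "scene" or "side" or "wrist"; returns (picture, depth): 384x512x3 uint8, red, green, blue; 384x512 float32, m along the optical axis (not along the pixel's ray), 0 where there is no reading.
- env.camera_info(name): a dict with "mtx" (3x3 intrinsics, pixels), "dist_coeffs" ([k1, k2, p1, p2, k3] as OpenCV has them; the pictures are not rectified), "view" (4x4, takes a point from world to camera coordinates). Camera axes: x right, y up, looking along -z (the intrinsics and any distortion apply to the point x, -y, -z); pixel columns grow to the right and rows downward; lengths in m; the calibration is good to about 2 mm. A picture is of the moment at which its call begins: read the wrist's pose just before it. camera_info takes no time and is no camera call; for the wrist camera it gives the pose at the moment of the call.
- env.finish_job(): hands the job in; it is judged then, once.
The state is a dict: "time": time; "joint_positions": joint angles; "joint_vel": joint speeds; "joint_efforts": joint torques, N m; "ee_pos": TCP position; "orientation": TCP orientation; "ft_force": force on the tool from outside, world axes, zero at the start; "torque": the same for the moment, N m; "opening": finger opening in m; "finger_force": force on a finger pad.
Only numpy, scipy, OpenCV 4.12 (cv2) and the standard library are available. Lean on these libraries where they do the work, as an engineer would, in place of code of your own. Each camera call takes 0.05 s, during which the arm holds its last target. There are 200 camera calls.

## Working session

There is one attempt and no reset: what is moved stays moved. The work goes in short steps, Python scripts to look and compute and a shell command to move; the robot and the scene stay as the last step left them, time stands still between calls to the robot, and variables do not carry over. Pictures are saved under pics/ and viewed, at most 10 in all, crops included, and the job is handed in when it is done.

```bash
mkdir -p pics; cat > h.py <<'E'
import numpy as np, cv2
from workcell import env
from scipy.spatial.transform import Rotation as R
def ray(info,uv):
    K=np.array(info["mtx"],float);d=np.array(info["dist_coeffs"],float)
    p=cv2.undistortPoints(np.array(uv,float).reshape(-1,1,2),K,d).reshape(-1,2)
    V=np.array(info["view"]);Rw=V[:3,:3].T;o=-Rw@V[:3,3]
    return o,(Rw@np.c_[p[:,0],-p[:,1],-np.ones(len(p))].T).T
def onplane(info,uv,z):
    o,d=ray(info,uv);return o+d*((z-o[2])/d[:,2])[:,None]
def proj(info,P):
    V=np.array(info["view"]);c=(V[:3,:3]@np.array(P,float).reshape(-1,3).T).T+V[:3,3]
    q=np.c_[c[:,0],-c[:,1],-c[:,2]]
    return cv2.projectPoints(q,np.zeros(3),np.zeros(3),np.array(info["mtx"],float),np.array(info["dist_coeffs"],float))[0].reshape(-1,2)
def cap(name):
    i=env.camera_info(name);im,dp=env.capture(name);return i,im,dp
def save(n,im,s=1):
    cv2.imwrite(f"pics/{n}.png",cv2.resize(im[:,:,::-1],None,fx=s,fy=s,interpolation=cv2.INTER_CUBIC))
E
python3 - <<'E'
from h import *
ims=[]
for n in ["scene","side"]:
    i,im,d=cap(n);ims.append(im);np.save(f"pics/{n}_im.npy",im);np.save(f"pics/{n}_d.npy",d)
    V=np.array(i["view"]);print(n,-V[:3,:3].T@V[:3,3],V[:3,:3].T@[0,0,-1])
save("a1",ims[0],1.5);save("a2",ims[1],1.5)
s=env.state();print(s["ee_pos"],s["orientation"],R.from_rotvec(s["orientation"]).as_matrix().round(3),s["opening"])
E
```

```text
scene [ 0.9422302  -0.32885034  0.74204272] [-0.55070717  0.34283268 -0.7610436 ]
side [0.36295808 0.56175157 0.69043099] [ 0.15762759 -0.72232983 -0.67334476]
[0.19619865 0.61915146 0.22175215] [-4.80069785e-01 -3.10457530e+00  2.46548226e-03] [[-0.953  0.302 -0.   ]
 [ 0.302  0.953 -0.002]
 [-0.    -0.002 -1.   ]] 0.09208796375665598
```

View pics/a1.png

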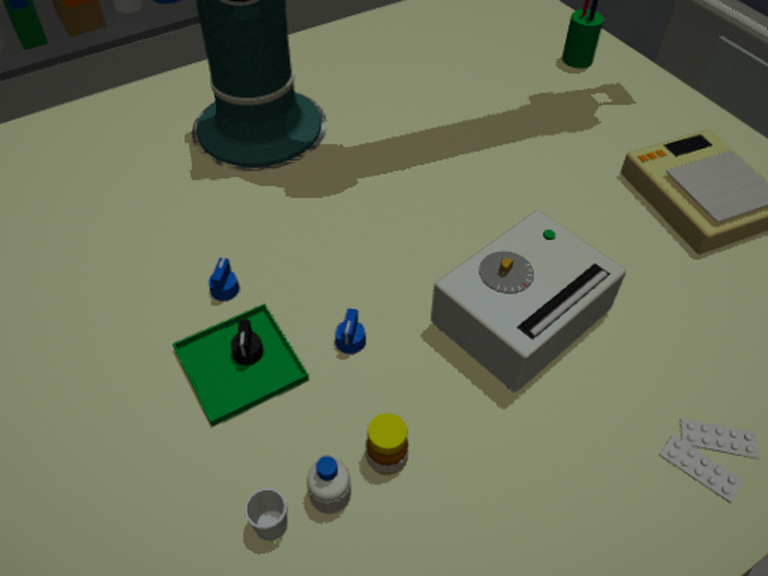

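View pics/a2.png

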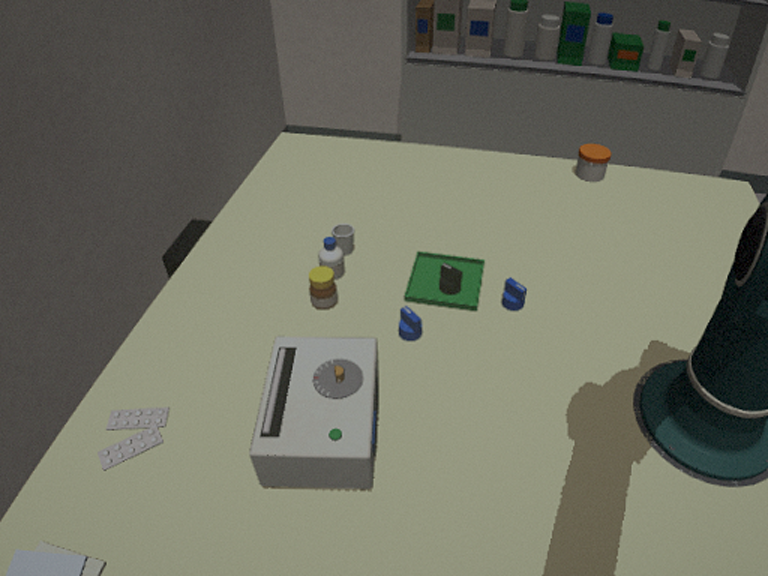

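The scene picture (×1.5) shows the black knob in the green tray at about (245,343). The look-alikes are two blue knobs at (223,280) and (350,332), which I leave alone. The dial and brass shaft are at (507,268). The jar is at (387,440), the bottle at (328,480) and the beaker at (267,512). By the description I choose the black knob in the tray, and will check it in a close crop.

```bash
python3 - <<'E'
from h import *
for n,box in [("scene",(110,145,190,290)),("side",(270,300,165,210))]:
    im=np.load(f"pics/{n}_im.npy");i=env.camera_info(n);hsv=cv2.cvtColor(im,cv2.COLOR_RGB2HSV)
    d=np.load(f"pics/{n}_d.npy")
    def pts(m):
        v,u=np.nonzero(m);uv=np.c_[u,v].astype(float);o,dd=ray(i,uv)
        return uv,o+dd*d[v,u][:,None]
    g=cv2.inRange(hsv,(45,120,40),(75,255,255))
    nl,lab,st,ce=cv2.connectedComponentsWithStats(g)
    H=None
    for k in range(1,nl):
        if st[k,4]>1000:
            c=max(cv2.findContours((lab==k).astype(np.uint8),0,2)[0],key=cv2.contourArea)
            p=onplane(i,c.reshape(-1,2),0.010)[:,:2].astype(np.float32)
            print(n,"tray",cv2.minAreaRect(p))
            mask=cv2.drawContours(np.zeros_like(g),[cv2.convexHull(c)],-1,255,-1)
            bk=((im.max(2)<70)&(mask>0)&(g==0)).astype(np.uint8)
            uv,P=pts(bk); sel=(P[:,2]>.015)
            print("black",bk.sum(),uv.mean(0),"3D med",np.median(P[sel],0),P[sel].max(0),P[sel].min(0))
            t=P[P[:,2]>.038]; print("top",len(t),t.mean(0)); 
            if len(t)>4: print(cv2.minAreaRect(t[:,:2].astype(np.float32)))
    uv,P=pts(np.ones_like(g)); ok=(d.ravel()>0)
    m=ok&(abs(P[:,2]-.0905)<.003)&(P[:,0]>.3)&(P[:,0]<.9)
    hull=cv2.minAreaRect(P[m][:,:2].astype(np.float32)); print("machine top",m.sum(),P[m].mean(0),hull)
    br=cv2.inRange(hsv,(12,130,90),(26,255,255)); uv,P=pts(br)
    s=(P[:,2]>.085)&(P[:,2]<.125)&(P[:,0]<.9); print("brass",s.sum(),uv[s].mean(0) if s.any() else 0,P[s].mean(0) if s.any() else 0,P[s].max(0) if s.any() else 0)
    red=cv2.inRange(hsv,(0,110,60),(6,255,255))|cv2.inRange(hsv,(172,110,60),(180,255,255)); uv,P=pts(red)
    s=(P[:,2]>.085)&(P[:,2]<.11); print("red",s.sum(),uv[s].mean(0),P[s].mean(0))
im=np.load("pics/scene_im.npy");save("b1",np.hstack([cv2.resize(im[150:300,110:260],(400,400)),cv2.resize(im[140:220,300:380],(400,400),interpolation=2)]))
E
```

```text
scene tray ((0.43550726771354675, -0.22626341879367828), (0.12989448010921478, 0.13759613037109375), 89.46438598632812)
black 665 [162.00300752 234.08421053] 3D med [ 0.43205636 -0.2105997   0.02647278] [ 0.9422302  -0.19352405  0.74204272] [ 0.37450258 -0.32885034  0.01508797]
top 134 [ 0.43098289 -0.21191808  0.05259968]
((0.6728204488754272, -0.2724401354789734), (0.020570961758494377, 0.5501197576522827), 76.03250122070312)
machine top 5509 [0.56502831 0.11707594 0.09112747] ((0.5620944499969482, 0.12426567822694778), (0.15064489841461182, 0.2022668570280075), 10.664559364318848)
brass 29 [337.44827586 174.37931034] [0.53853994 0.09956862 0.10875147] [0.54451781 0.10684218 0.11016102]
red 3 [349.         189.33333333] [0.56897174 0.1055073  0.09333194]
machine top 5412 [0.55511326 0.10153888 0.09030277] ((0.6020448207855225, -0.7726007699966431), (2.0106866359710693, 0.42730826139450073), 85.11656951904297)
brass 4 [225.5  246.75] [0.53723198 0.10095601 0.10886914] [0.54130825 0.10669487 0.10943916]Traceback (most recent call last):
  File "<stdin>", line 27, in <module>
  File "<stdin>", line 6, in pts
  File "h.py", line 6, in ray
    p=cv2.undistortPoints(np.array(uv,float).reshape(-1,1,2),K,d).reshape(-1,2)
      ~~~~~~~~~~~~~~~~~~~^^^^^^^^^^^^^^^^^^^^^^^^^^^^^^^^^^^^^^^^
cv2.error: OpenCV(4.12.0) /io/opencv/modules/calib3d/src/undistort.dispatch.cpp:347: error: (-215:Assertion failed) CV_IS_MAT(_src) && CV_IS_MAT(_dst) && (_src->rows == 1 || _src->cols == 1) && (_dst->rows == 1 || _dst->cols == 1) && _src->cols + _src->rows - 1 == _dst->rows + _dst->cols - 1 && (CV_MAT_TYPE(_src->type) == CV_32FC2 || CV_MAT_TYPE(_src->type) == CV_64FC2) && (CV_MAT_TYPE(_dst->type) == CV_32FC2 || CV_MAT_TYPE(_dst->type) == CV_64FC2) in function 'cvUndistortPointsInternal'
```

```bash
python3 - <<'E'
from h import *
im=np.load("pics/scene_im.npy");save("b1",np.hstack([cv2.resize(im[150:300,110:260],(400,400)),cv2.resize(im[140:220,300:380],(400,400),interpolation=2)]))
i=env.camera_info("scene");d=np.load("pics/scene_d.npy");v,u=np.mgrid[205:250,145:185];v=v.ravel();u=u.ravel()
o,dd=ray(i,np.c_[u,v]);P=o+dd*d[v,u][:,None];P=P[d[v,u]>0]
t=P[(P[:,2]>.041)&(P[:,2]<.06)];print(len(t),t.mean(0),t.min(0),t.max(0),cv2.minAreaRect(t[:,:2].astype(np.float32)))
t=P[(P[:,2]>.02)&(P[:,2]<.027)];print(len(t),cv2.minEnclosingCircle(t[:,:2].astype(np.float32)))
E
```

```text
154 [ 0.42707781 -0.21177353  0.04830898] [ 0.40554248 -0.22492682  0.04114725] [ 0.44635226 -0.19709758  0.05337526] ((0.42570430040359497, -0.21181239187717438), (0.013944919221103191, 0.0419921912252903), 62.52678298950195)
143 ((0.4255928099155426, -0.21087674796581268), 0.019757872447371483)
```

View pics/b1.png

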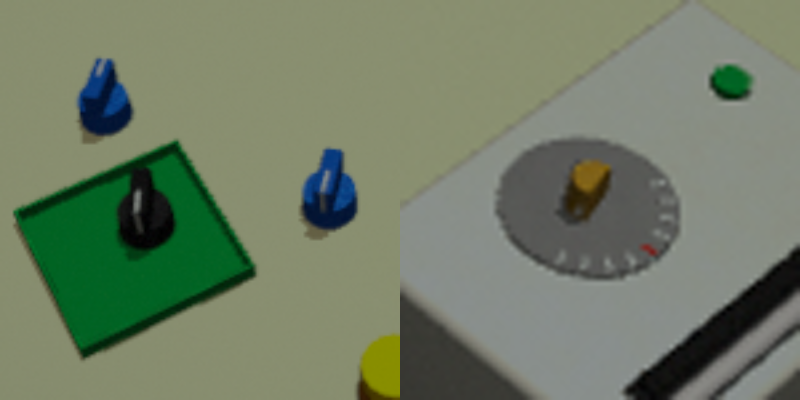

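The crop confirms the black knob in the tray. Its white line is on the near (+x) end, pointer yaw about -27.5°, centre about (0.426,-0.211). The dial's red stroke is to the right, and the brass D needs a closer look, so I go over the shaft first.

```bash
python3 -m inch '[[-0.03,-0.025,0,0,1],[-0.06,-0.05,0,0,1],[-0.09,-0.075,0,0,1],[-0.12,-0.1,0,0,1],[-0.15,-0.12,0,0,1],[-0.18,-0.145,0,0,1],[-0.21,-0.17,0,0,1],[-0.24,-0.195,0,0,1]]'; python3 - <<'E'
from h import *
s=env.state();T=R.from_rotvec(s["orientation"]).as_matrix();V=np.array(env.camera_info("wrist")["view"])
print("cam in tool",T.T@(-V[:3,:3].T@V[:3,3]-s["ee_pos"]),"look",T.T@V[:3,:3].T@[0,0,-1],"right",T.T@V[:3,:3].T@[1,0,0],s["joint_positions"])
print("to shaft, tool axes",T.T@(np.array([.541,.100,.25])-s["ee_pos"]))
E
```

```text
time: 0.77
ee_pos: [0.3668, 0.3594, 0.2224]
orientation: [-0.48, -3.105, 0.0]
ft_force: [0.8, 1.4, 0.0]
opening: 0.0917
finger_force: 0.0
cam in tool [ 0.07410293 -0.00033685 -0.16149153] look [-0.26558112  0.00104725  0.96408795] right [ 8.64953871e-04  9.99999266e-01 -8.47984561e-04] [-0.91675424  0.23594477  0.08868132  1.93897744 -0.02516588  0.96806846
  0.44783369]
to shaft, tool axes [-0.24439759 -0.19465287 -0.02756628]
```

```bash
python3 -m inch '[[-0.03,-0.025,0,0,1],[-0.06,-0.05,0,0,1],[-0.09,-0.075,0,0,1],[-0.12,-0.1,0,0,1],[-0.15,-0.12,0,0,1],[-0.18,-0.145,0,0,1],[-0.21,-0.17,0,0,1],[-0.24,-0.195,0,0,1]]';python3 -m inch '[[0,0,0,0,1],[0,0,0,0,1],[0,0,0,0,1],[0,0,0,0,1],[0,0,0,0,1],[0,0,0,0,1],[0,0,0,0,1],[0,0,0,0,1]]'; python3 - <<'E'
from h import *
i,im,d=cap("wrist");np.save("pics/w1.npy",im);np.save("pics/w1d.npy",d)
import pickle;pickle.dump(i,open("pics/w1.pkl","wb"))
c=proj(i,[.541,.1,.108])[0];print(c)
u,v=c.round().astype(int);cr=im[max(v-50,0):v+50,u-65:u+65]
save("c1",cr,6)
E
```

```text
time: 1.43
ee_pos: [0.5366, 0.1011, 0.2225]
orientation: [-0.48, -3.104, 0.0]
ft_force: [0.3, 0.5, 0.8]
opening: 0.0919
finger_force: 0.0
time: 2.1
ee_pos: [0.5359, 0.1035, 0.2227]
orientation: [0.478, 3.105, 0.0]
ft_force: [-0.7, -0.5, -0.3]
opening: 0.092
finger_force: 0.0
[251.63901396 193.05238176]
```

View pics/c1.png

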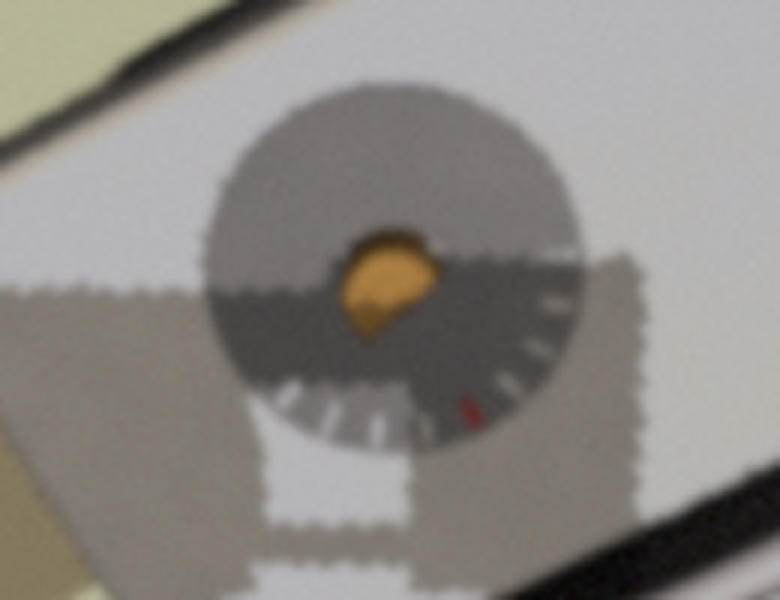

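The crop shows the dial disc, with the red stroke at (472,413). The brass top is at about (390,280), with its flat towards the lower right, clockwise-ish of the stroke. Next I measure the flat's edge.

```bash
python3 - <<'E'
from h import *
import pickle
i=pickle.load(open("pics/w1.pkl","rb"));im=np.load("pics/w1.npy");d=np.load("pics/w1d.npy")
hsv=cv2.cvtColor(im,cv2.COLOR_RGB2HSV)
x0,y0=187,143
sub=hsv[170:205,235:270];
m=cv2.inRange(hsv,(10,100,60),(30,255,255));m[:165]=0;m[210:]=0;m[:,:230]=0;m[:,275:]=0
v,u=np.nonzero(m)
print("all",len(u));vals=hsv[v,u,2];print(np.percentile(vals,[5,25,50,75,95]))
for r in range(178,202): print(r,' '.join(f"{hsv[r,c,2]:3d}" if m[r,c] else '  .' for c in range(240,264)))
mb=((m>0)&(hsv[...,2]>135)).astype(np.uint8)
c=max(cv2.findContours(mb,0,2)[0],key=cv2.contourArea).reshape(-1,2)
p=onplane(i,c,.108)[:,:2];print(cv2.minAreaRect(p.astype(np.float32)),cv2.minEnclosingCircle(p.astype(np.float32)))
cen=np.array([.541,.1]);q=p-cen
for a in sorted([(round(np.degrees(np.arctan2(y,x))),round(np.hypot(x,y)*1e3,1)) for x,y in q]):print(a,end=' ')
red=cv2.inRange(hsv,(0,90,60),(6,255,255))|cv2.inRange(hsv,(170,90,60),(180,255,255));v,u=np.nonzero(red[180:240,230:300]);P=onplane(i,np.c_[u+230,v+180],.093).mean(0);print("red",P)
# dial disc: dark grey via plate depth
E
```

```text
all 187
[ 67.6  96.  128.  160.  168. ]
178   .   .   .   .   .   .   .   .   .   .   .   .   .   .   .   .   .   .   .   .   .   .   .   .
179   .   .   .   .   .   .   .   .   .   .   .   .   .   .   .   .   .   .   .   .   .   .   .   .
180   .   .   .   .   .   .   .   .   .   .   .   .   .   .   .   .   .   .   .   .   .   .   .   .
181   .   .   .   .   .   .   .   .   .   .   .   .   .   .   .   .   .   .   .   .   .   .   .   .
182   .   .   .   .   .   .   .   .   .   .  63  62  64  65  67  72   .   .   .   .   .   .   .   .
183   .   .   .   .   .   .   .   .  61  61  67  69  69  74  71  69  73   .   .   .   .   .   .   .
184   .   .   .   .   .   .   .  62  69  83  94 100 101 102  95  88  81   .   .   .   .   .   .   .
185   .   .   .   .   .   .  66  81 102 120 132 138 137 135 128 118 104  92   .   .   .   .   .   .
186   .   .   .   .   .   .  83 111 135 154 160 163 161 161 156 146 133 114  96  83   .   .   .   .
187   .   .   .   .   .  83 110 139 159 168 169 172 169 169 168 163 152 136 114  89   .   .   .   .
188   .   .   .   .   . 104 137 158 167 171 169 167 167 170 
[... 1411 characters left out ...]
42635817825794), 72.51239013671875) ((0.5377604961395264, 0.10033239424228668), 0.006910152267664671)
(-178, np.float64(7.8)) (-168, np.float64(7.3)) (-161, np.float64(7.8)) (-151, np.float64(7.7)) (-144, np.float64(7.1)) (-133, np.float64(7.4)) (-130, np.float64(2.9)) (-121, np.float64(4.8)) (-109, np.float64(1.7)) (-108, np.float64(5.7)) (-108, np.float64(6.7)) (81, np.float64(0.4)) (97, np.float64(2.6)) (99, np.float64(4.9)) (103, np.float64(6.3)) (105, np.float64(4.0)) (111, np.float64(1.8)) (122, np.float64(8.3)) (128, np.float64(7.7)) (138, np.float64(8.1)) (152, np.float64(7.5)) (160, np.float64(8.4)) (167, np.float64(8.4)) (175, np.float64(7.5)) red [0.56929774 0.10628317 0.093     ]
```

The lower dark part is the brass top in the gripper's shadow, so its flat runs along the lower-right border. I take a closer look.

```bash
python3 -m inch '[[-0.01,0,0.02,0,1],[-0.02,0,0.04,0,1],[-0.027,0,0.06,0,1],[-0.027,0,0.08,0,1],[-0.027,0,0.09,0,1],[-0.027,0,0.09,0,1],[-0.027,0,0.09,0,1],[-0.027,0,0.09,0,1]]'; python3 - <<'E'
from h import *
import pickle
i,im,d=cap("wrist");np.save("pics/w2.npy",im);pickle.dump(i,open("pics/w2.pkl","wb"))
c=proj(i,[.541,.1,.108])[0];print(c,d[int(c[1]),int(c[0])])
u,v=c.round().astype(int)
hsv=cv2.cvtColor(im,cv2.COLOR_RGB2HSV)
m=cv2.inRange(hsv,(9,90,45),(30,255,255));z=np.zeros_like(m);z[v-40:v+40,u-40:u+40]=1;m*=z
c=max(cv2.findContours(m,0,1)[0],key=cv2.contourArea).reshape(-1,2)
p=onplane(i,c,.108)[:,:2];h=cv2.convexHull(p.astype(np.float32)).reshape(-1,2)
q=(p-[.541,.1])*1e3
for a in q.round(1)[::2]:print(a,end='')
print()
red=cv2.inRange(hsv,(0,90,40),(6,255,255))|cv2.inRange(hsv,(170,90,40),(180,255,255));red*=cv2.dilate(z,np.ones((81,81)));vv,uu=np.nonzero(red);
print("red",onplane(i,np.c_[uu,vv],.093).mean(0))
save("c2",im[max(v-50,0):v+50,u-65:u+65],6)
E
```

```text
time: 2.82
ee_pos: [0.5625, 0.095, 0.1337]
orientation: [0.48, 3.103, 0.001]
ft_force: [0.1, 0.1, -0.2]
opening: 0.092
finger_force: 0.0
[251.04692242 189.98472774] 0.19475892
[-11.5   2.9][-11.2   1.4][-11.   -0.1][-10.7  -1.6][-9.6 -2.6][-8.7 -4.3][-7.4 -4.8][-6.3 -5.9][-4.9 -6.3][-3.8 -7.4][-2.5 -7.8][-0.9 -7.6][ 0.6 -7.4][ 2.2 -7.2][ 4.  -6.4][ 4.4 -5. ][ 4.1 -3.5][ 3.2 -1.8][ 2.2 -0. ][2.  1.5][1.  3.2][0.1 4.9][-0.8  6.7][-1.8  8.4][-3.1  8.8][-4.6  8.5][-6.2  8.3][-7.7  8.1][-9.4  7.2][-9.8  5.9][-10.9   4.8][-11.3   3.6]
red [0.56914647 0.10611962 0.093     ]
```

View pics/c2.png

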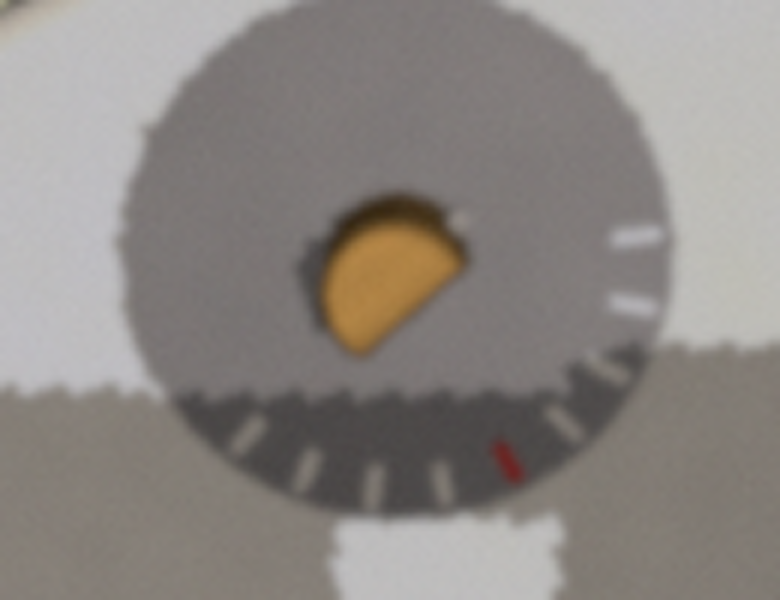

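The close crop shows the D clearly, with its flat from (465,265) to (360,355). The flat's normal is at world yaw about 25°, the shaft centre is about (0.5394,0.1003), and the red stroke at (508,460) gives the dial yaw of 11°, so the flat is 14° off, within the stated range. Now I go to the same viewing pose over the knob.

```bash
python3 -m inch '[[0,-0.02,-0.03,0,1],[0.002,-0.06,-0.04,0,1],[0.004,-0.1,-0.04,0,1],[0.006,-0.14,-0.04,2,1],[0.008,-0.18,-0.04,4,1],[0.01,-0.22,-0.04,6,1],[0.012,-0.26,-0.04,8,1],[0.0145,-0.3,-0.04,10,1]]'; python3 -m inch '[[0,-0.02,0.01,0,1],[0,-0.037,0.03,0,1],[0,-0.037,0.05,0,1],[0,-0.037,0.07,0,1],[0,-0.037,0.09,0,1],[0,-0.037,0.1,0,1],[0,-0.037,0.1,0,1],[0,-0.037,0.1,0,1]]'
cat > k.py <<'E'
from h import *
s=env.state();i,im,d=cap("wrist");c=proj(i,[.4256,-.2115,.048])[0];u,v=c.round().astype(int);print(c)
T=R.from_rotvec(s["orientation"]).as_matrix();print("x yaw",np.degrees(np.arctan2(T[1,0],T[0,0])),s["ee_pos"])
vv,uu=np.mgrid[max(v-90,0):min(v+90,384),max(u-110,0):u+110];vv=vv.ravel();uu=uu.ravel();o,dd=ray(i,np.c_[uu,vv]);P=(o+dd*d[vv,uu][:,None])[d[vv,uu]>0]
t=P[(P[:,2]>.044)&(P[:,2]<.053)];print("bar",len(t),np.median(t[:,2]),cv2.minAreaRect(t[:,:2].astype(np.float32)),t.mean(0))
t=P[(P[:,2]>.0215)&(P[:,2]<.027)];print("skirt",len(t),cv2.minEnclosingCircle(t[:,:2].astype(np.float32)))
save("d1",im[max(v-90,0):v+90,max(u-110,0):u+110],3.3)
E
python3 k.py
```

```text
time: 3.53
ee_pos: [0.4572, -0.1886, 0.1742]
orientation: [0.75, 3.047, 0.001]
ft_force: [-0.3, 0.2, 0.2]
opening: 0.0917
finger_force: 0.0
time: 4.2
ee_pos: [0.4407, -0.2198, 0.0732]
orientation: [0.749, 3.05, 0.0]
ft_force: [0.1, -0.5, -0.1]
opening: 0.0917
finger_force: 0.0
[253.99016699 196.88127637]
x yaw 152.42382897995859 [ 0.44069209 -0.21982364  0.07320931]
bar 1117 0.04731473997772362 ((0.42560702562332153, -0.21082961559295654), (0.013662174344062805, 0.04094818979501724), 62.06063461303711) [ 0.42432264 -0.21032482  0.04726198]
skirt 923 ((0.4244893491268158, -0.21044263243675232), 0.019851719960570335)
```

View pics/d1.png

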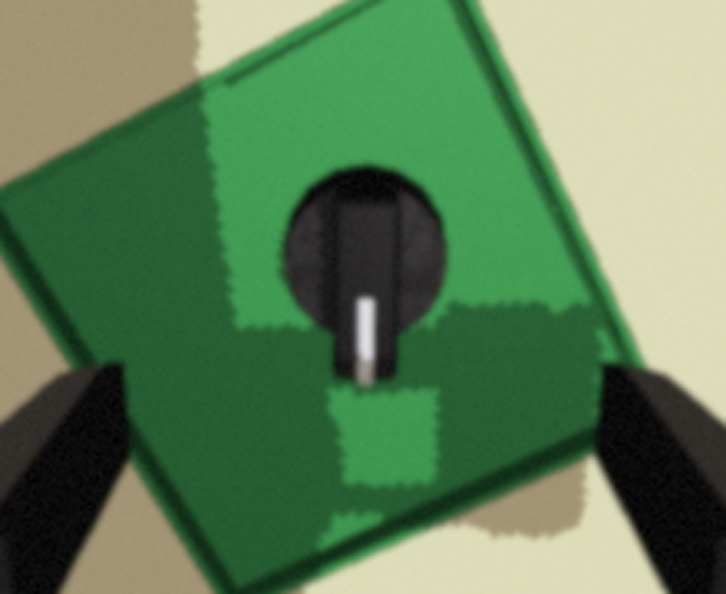

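The crop shows the black knob centred between the jaws at x≈365, its pointer line at (365,340) towards -tool x, and the bar aligned with the tool. I descend and grip.

```bash
python3 -m inch '[[0.018,0.001,0,0,0.2],[0.018,0.001,0.01,0,-0.2],[0.018,0.001,0.02,0,-0.2],[0.018,0.001,0.03,0,-0.2],[0.018,0.001,0.038,0,-0.2],[0.018,0.001,0.038,0,-0.2],[0.018,0.001,0.038,0,-0.2],[0.018,0.001,0.038,0,-0.2]]' 40; python3 -m inch '[[0,0,0,0,-1],[0,0,0,0,-1],[0,0,0,0,-1],[0,0,0,0,-1],[0,0,0,0,-1],[0,0,0,0,-1],[0,0,0,0,-1],[0,0,0,0,-1]]' 40
```

```text
time: 4.92
ee_pos: [0.4249, -0.2108, 0.0344]
orientation: [-0.749, -3.051, 0.0]
ft_force: [-0.5, -0.3, 0.5]
opening: 0.0406
finger_force: 0.0
time: 5.58
ee_pos: [0.425, -0.2105, 0.0348]
orientation: [0.749, 3.051, 0.0]
ft_force: [-1.2, -0.7, 3.3]
opening: 0.0138
finger_force: 40.0
```

```bash
python3 -m inch '[[0,0,-0.02,0,-1],[0,0,-0.05,0,-1],[0,0,-0.09,0,-1],[0,0,-0.13,0,-1],[0.005,0.03,-0.15,-7,-1],[0.01,0.065,-0.15,-14,-1],[0.015,0.1,-0.15,-21,-1],[0.02,0.135,-0.15,-28,-1]]'
python3 - <<'E'
from h import *
s=env.state();T=R.from_rotvec(s["orientation"]).as_matrix()
print(T.T@(np.array([.5394,.1003,.154])-s["ee_pos"]),"turn",-(204.8-np.degrees(np.arctan2(T[1,0],T[0,0]))%360),s["opening"],s["finger_force"])
E
```

```text
time: 6.25
ee_pos: [0.4699, -0.0801, 0.1852]
orientation: [-0.02, 3.14, 0.0]
ft_force: [0.8, 0.3, -0.9]
opening: 0.0136
finger_force: 40.0
[-0.07176439  0.17948566  0.03139565] turn -24.078088318108712 0.013629907828271516 39.99619245529175
```

```bash
python3 -m inch '[[-0.015,0.035,0,-6,-1],[-0.029,0.07,0,-12,-1],[-0.043,0.105,0,-18,-1],[-0.057,0.14,0,-24,-1],[-0.07,0.175,0,-24,-1],[-0.07,0.175,0.01,-24,-1],[-0.07,0.175,0.025,-24,-1],[-0.07,0.175,0.025,-24,-1]]'
python3 -m inch '[[0,0,0,0,-1],[0,0,0,0,-1],[0,0,0,0,-1],[0,0,0,0,-1],[0,0,0,0,-1],[0,0,0,0,-1],[0,0,0,0,-1],[0,0,0,0,-1]]'
cat > m.py <<'E'
from h import *
s=env.state();T=R.from_rotvec(s["orientation"]).as_matrix()
print((T.T@(np.array([.5394,.1003,.1238])-s["ee_pos"])).round(4),"yaw",np.degrees(np.arctan2(T[1,0],T[0,0]))%360,"F tool",(T.T@s["ft_force"]).round(1),"M",(T.T@s["torque"]).round(2),"under",round((s["ee_pos"][2]-.0318-.092)*1e3,1))
E
python3 m.py
python3 - <<'E'
from h import *
i,im,d=cap("side");c=proj(i,[.5394,.1003,.115])[0];u,v=c.round().astype(int)
i2,im2,d=cap("scene");c=proj(i2,[.5394,.1003,.115])[0];u2,v2=c.round().astype(int)
save("e1",np.hstack([im[v-35:v+35,u-45:u+45],im2[v2-35:v2+35,u2-45:u2+45]]),4.4)
E
```

```text
time: 6.92
ee_pos: [0.5362, 0.0941, 0.1567]
orientation: [0.665, -3.065, 0.0]
ft_force: [-1.8, 0.2, -1.7]
opening: 0.0142
finger_force: 40.0
time: 7.58
ee_pos: [0.5383, 0.0939, 0.1598]
orientation: [-0.664, 3.07, 0.0]
ft_force: [0.1, -0.4, -1.3]
opening: 0.0135
finger_force: 40.0
[-0.0036  0.0054  0.036 ] yaw 204.41523864705414 F tool [ 0.  -0.4  1.3] M [-0.09 -0.06  0.03] under 36.0
```

View pics/e1.png

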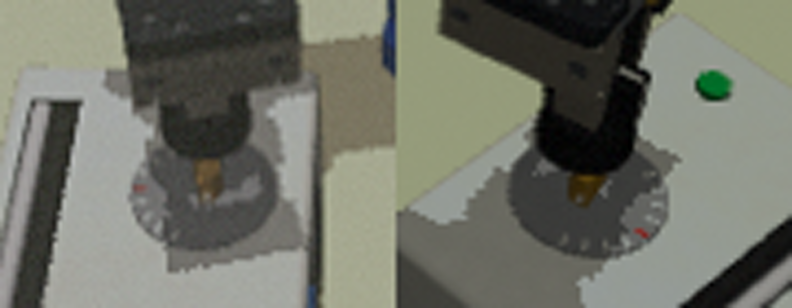

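The picture shows the knob upright in the jaws, just above the brass shaft in both views. I correct the lateral offset and descend to just above the shaft's end.

```bash
python3 -m inch '[[-0.0035,0.0055,0,0,-1],[-0.0035,0.0055,0.005,0,-1],[-0.0035,0.0055,0.01,0,-1],[-0.0035,0.0055,0.015,0,-1],[-0.0035,0.0055,0.017,0,-1],[-0.0035,0.0055,0.017,0,-1],[-0.0035,0.0055,0.017,0,-1],[-0.0035,0.0055,0.017,0,-1]]';python3 m.py
```

```text
time: 8.35
ee_pos: [0.5393, 0.1003, 0.1426]
orientation: [-0.664, 3.07, -0.0]
ft_force: [-0.2, -0.6, -0.6]
opening: 0.0133
finger_force: 40.0
[-0.0001 -0.      0.0188] yaw 204.41002269173998 F tool [ 0.5 -0.4  0.6] M [-0.07 -0.05 -0.02] under 18.8
```

Now the lateral error is about 0.1 mm. I lower in small steps, watching the force.

```bash
python3 -m inch '[[0,0,0.0005,0,-1],[0,0,0.001,0,-1],[0,0,0.0015,0,-1],[0,0,0.002,0,-1],[0,0,0.0025,0,-1],[0,0,0.003,0,-1],[0,0,0.003,0,-1],[0,0,0.003,0,-1]]';python3 m.py;python3 -m inch '[[0,0,0.0005,0,-1],[0,0,0.0005,0,-1],[0,0,0.001,0,-1],[0,0,0.001,0,-1],[0,0,0.001,0,-1],[0,0,0.001,0,-1],[0,0,0.001,0,-1],[0,0,0.001,0,-1]]';python3 m.py
```

```text
time: 9.02
ee_pos: [0.5392, 0.1004, 0.1396]
orientation: [0.664, -3.071, -0.0]
ft_force: [-0.7, 0.7, -1.1]
opening: 0.0134
finger_force: 40.0
[-0.0002 -0.0002  0.0158] yaw 204.41603663935987 F tool [0.4 1.  1.1] M [-0.07 -0.02  0.03] under 15.8
time: 9.68
ee_pos: [0.5393, 0.1004, 0.1387]
orientation: [-0.664, 3.07, 0.0]
ft_force: [0.5, 0.3, -0.0]
opening: 0.0136
finger_force: 40.0
[ 0.     -0.0002  0.0149] yaw 204.41654910376403 F tool [-0.6  0.   0. ] M [-0.06 -0.19 -0.01] under 14.9
```

```bash
for k in 1 2; do python3 -m inch '[[0,0,0.0003,0,-1],[0,0,0.0006,0,-1],[0,0,0.001,0,-1],[0,0,0.001,0,-1],[0,0,0.001,0,-1],[0,0,0.001,0,-1],[0,0,0.001,0,-1],[0,0,0.001,0,-1]]'>/dev/null;python3 m.py; done
```

```text
[ 0.0004 -0.0002  0.0139] yaw 204.42292224886032 F tool [-3.3 -0.  -0.5] M [ 0.01 -0.78  0.02] under 13.9
[ 0.0003 -0.0002  0.013 ] yaw 204.4182291144472 F tool [-5.3  0.7 -0.9] M [-0.04 -1.27 -0.05] under 13.0
```

Something pushes along tool -x, which is the chamfer guiding the knob. I yield that way.

```bash
python3 -m inch '[[-0.0003,0,0,0,-1],[-0.0006,0,0,0,-1],[-0.0008,0,0,0,-1],[-0.0008,0,0,0,-1],[-0.0008,0,0,0,-1],[-0.0008,0,0,0,-1],[-0.0008,0,0,0,-1],[-0.0008,0,0,0,-1]]'>/dev/null;python3 m.py; python3 -m inch '[[0,0,0.0003,0,-1],[0,0,0.0006,0,-1],[0,0,0.001,0,-1],[0,0,0.001,0,-1],[0,0,0.001,0,-1],[0,0,0.001,0,-1],[0,0,0.001,0,-1],[0,0,0.001,0,-1]]'>/dev/null;python3 m.py
```

```text
[ 0.0005 -0.0002  0.0127] yaw 204.4129571814725 F tool [-3.7  0.4 -0.7] M [-0.02 -0.86 -0.02] under 12.7
[ 0.0005 -0.0002  0.0117] yaw 204.4176047738893 F tool [-2.5 -0.7  0.3] M [-0.04 -0.86 -0.02] under 11.7
```

The knob is now 4 mm in, deeper than an askew knob could sink. I continue gently.

```bash
python3 -m inch '[[-0.0003,0,0,0,-1],[-0.0005,0,0.0003,0,-1],[-0.0005,0,0.0006,0,-1],[-0.0005,0,0.001,0,-1],[-0.0005,0,0.0015,0,-1],[-0.0005,0,0.0015,0,-1],[-0.0005,0,0.0015,0,-1],[-0.0005,0,0.0015,0,-1]]'>/dev/null;python3 m.py; for k in 1 2; do python3 -m inch '[[0,0,0.0003,0,-1],[0,0,0.0006,0,-1],[0,0,0.001,0,-1],[0,0,0.001,0,-1],[0,0,0.001,0,-1],[0,0,0.001,0,-1],[0,0,0.001,0,-1],[0,0,0.001,0,-1]]'>/dev/null;python3 m.py; done
```

```text
[ 0.0007 -0.0002  0.01  ] yaw 204.40957246452405 F tool [-1.6 -0.3  0.8] M [-0.1  -0.19 -0.  ] under 10.0
[ 0.0011 -0.0002  0.0093] yaw 204.41859438502914 F tool [-0.1 -0.1  1.2] M [-0.03 -0.04 -0.01] under 9.3
[ 0.0012 -0.0002  0.0083] yaw 204.4177484573509 F tool [-0.3  0.7  1. ] M [-0.01 -0.   -0.01] under 8.3
```

```bash
for k in 1 2 3; do python3 -m inch '[[0,0,0.0003,0,-1],[0,0,0.0006,0,-1],[0,0,0.001,0,-1],[0,0,0.001,0,-1],[0,0,0.001,0,-1],[0,0,0.001,0,-1],[0,0,0.001,0,-1],[0,0,0.001,0,-1]]'>/dev/null;python3 m.py; done
```

```text
[ 0.0012 -0.0002  0.0073] yaw 204.4160451101014 F tool [ 0.1 -0.4  0.7] M [-0.03  0.01 -0.02] under 7.3
[ 0.0012 -0.0002  0.0063] yaw 204.4205612310192 F tool [ 0.1 -0.3  1.5] M [-0.09 -0.03  0.01] under 6.3
[ 0.0014 -0.0001  0.0055] yaw 204.41751270071455 F tool [ 0.7  0.  -3.5] M [-0.12 -0.    0.  ] under 5.5
```

The catches have met, and the sideways forces are nearly zero. I press on.

```bash
for k in 1 2; do python3 -m inch '[[0,0,0.0003,0,-1],[0,0,0.0006,0,-1],[0,0,0.001,0,-1],[0,0,0.001,0,-1],[0,0,0.001,0,-1],[0,0,0.001,0,-1],[0,0,0.001,0,-1],[0,0,0.001,0,-1]]'>/dev/null;python3 m.py; done
```

```text
[ 0.0016 -0.0001  0.005 ] yaw 204.4170711093747 F tool [ 0.6  0.5 -6. ] M [-0.17  0.24 -0.  ] under 5.0
[ 0.0013 -0.0002  0.0031] yaw 204.42010917988938 F tool [-2.7  0.2  0.7] M [-0.03 -0.61  0.01] under 3.1
```

```bash
for k in 1 2; do python3 -m inch '[[0,0,0.0003,0,-1],[0,0,0.0006,0,-1],[0,0,0.001,0,-1],[0,0,0.001,0,-1],[0,0,0.001,0,-1],[0,0,0.001,0,-1],[0,0,0.001,0,-1],[0,0,0.001,0,-1]]'>/dev/null;python3 m.py; done
```

```text
[ 0.0008 -0.0002  0.0021] yaw 204.4138004158145 F tool [ 0.1 -0.6 -0.4] M [-0.05 -0.08 -0.02] under 2.1
[ 0.0008 -0.0002  0.001 ] yaw 204.41584197814836 F tool [-0.4  0.1  5.1] M [-0.09  0.06 -0.04] under 1.0
```

The catches now pull the knob down (+5 N). I follow it to the stop.

```bash
for k in 1 2; do python3 -m inch '[[0,0,0.0003,0,-1],[0,0,0.0006,0,-1],[0,0,0.001,0,-1],[0,0,0.001,0,-1],[0,0,0.001,0,-1],[0,0,0.001,0,-1],[0,0,0.001,0,-1],[0,0,0.001,0,-1]]'>/dev/null;python3 m.py; done
```

```text
[ 0.0014 -0.0002  0.0005] yaw 204.4188286590743 F tool [-0.5  0.1  1.9] M [-0.07  0.04  0.07] under 0.5
[ 0.0015 -0.0002  0.0001] yaw 204.42216299125266 F tool [ 2.2  0.4 -6. ] M [-0.14  0.4  -0.04] under 0.1
```

```bash
python3 -m inch '[[0,0,0.0003,0,-1],[0,0,0.0006,0,-1],[0,0,0.001,0,-1],[0,0,0.001,0,-1],[0,0,0.001,0,-1],[0,0,0.001,0,-1],[0,0,0.001,0,-1],[0,0,0.001,0,-1]]'>/dev/null;python3 m.py; python3 -m inch '[[0,0,-0.001,0,-1],[0,0,-0.002,0,-1],[0,0,-0.002,0,-1],[0,0,-0.002,0,-1],[0,0,-0.002,0,-1],[0,0,-0.002,0,-1],[0,0,-0.002,0,-1],[0,0,-0.002,0,-1]]'>/dev/null;python3 m.py
```

```text
[ 0.0015 -0.0001  0.    ] yaw 204.41792537727443 F tool [  4.7   1.2 -12.6] M [-0.27  1.07  0.04] under 0.0
[ 0.0011 -0.0002  0.0001] yaw 204.4208739861644 F tool [ 0.2 -0.3  1. ] M [-0.04 -0.04 -0.05] under 0.1
```

The stop is hard at 0.0 mm, and unloading left the knob where it was. I open partly, lift and look.

```bash
python3 -m inch '[[0,0,0,0,-0.3],[0,0,0,0,-0.3],[0,0,0,0,-0.3],[0,0,0,0,0],[0,0,0,0,0],[0,0,0,0,0],[0,0,0,0,0],[0,0,0,0,0]]';python3 -m inch '[[0,0,-0.005,0,0],[0,0,-0.01,0,0],[0,0,-0.02,0,0],[0,0,-0.035,0,0],[0,0,-0.055,0,0],[0.01,0,-0.08,0,0],[0.02,0,-0.1,0,0],[0.02,0,-0.1,0,0]]';python3 -m inch '[[0,0,0,0,0],[0,0,0,0,0],[0,0,0,0,0],[0,0,0,0,0],[0,0,0,0,0],[0,0,0,0,0],[0,0,0,0,0],[0,0,0,0,0]]'
python3 - <<'E'
from h import *
ims=[]
for n in ["wrist","scene"]:
    i,im,d=cap(n);c=proj(i,[.5394,.1003,.13])[0];u,v=c.round().astype(int);
    vv,uu=np.mgrid[v-40:v+40,u-40:u+40];vv=vv.ravel();uu=uu.ravel();o,dd=ray(i,np.c_[uu,vv]);P=(o+dd*d[vv,uu][:,None])[d[vv,uu]>0]
    q=np.hypot(P[:,0]-.5394,P[:,1]-.1003)<.02
    t=P[q&(P[:,2]>.131)&(P[:,2]<.145)];s=P[q&(P[:,2]>.107)&(P[:,2]<.12)]
    print(n,"top z",np.median(t[:,2]),len(t),"skirt top z",np.median(s[:,2]),cv2.minAreaRect(t[:,:2].astype(np.float32)))
    ims.append(cv2.resize(im[v-60:v+60,u-60:u+60],(400,400)))
save("f1",np.hstack(ims))
E
```

```text
time: 22.35
ee_pos: [0.5404, 0.1009, 0.1241]
orientation: [-0.664, 3.07, -0.0]
ft_force: [-0.2, 0.5, 0.7]
opening: 0.0463
finger_force: 0.0
time: 23.02
ee_pos: [0.5235, 0.0923, 0.2291]
orientation: [-0.662, 3.064, 0.001]
ft_force: [0.6, -0.1, -0.1]
opening: 0.0457
finger_force: 0.0
time: 23.68
ee_pos: [0.5221, 0.0927, 0.2238]
orientation: [0.664, -3.07, 0.0]
ft_force: [-0.4, 0.4, -0.4]
opening: 0.0461
finger_force: 0.0
wrist top z 0.13635967007290353 592 skirt top z 0.11242161661846722 ((0.5398444533348083, 0.10022728145122528), (0.03901495039463043, 0.014012420549988747), 23.87150001525879)
scene top z 0.1374958542815305 168 skirt top z 0.11370930946666419 ((0.5405864119529724, 0.09886156022548676), (0.03821414336562157, 0.01701318472623825), 20.85848045349121)
```

View pics/f1.png

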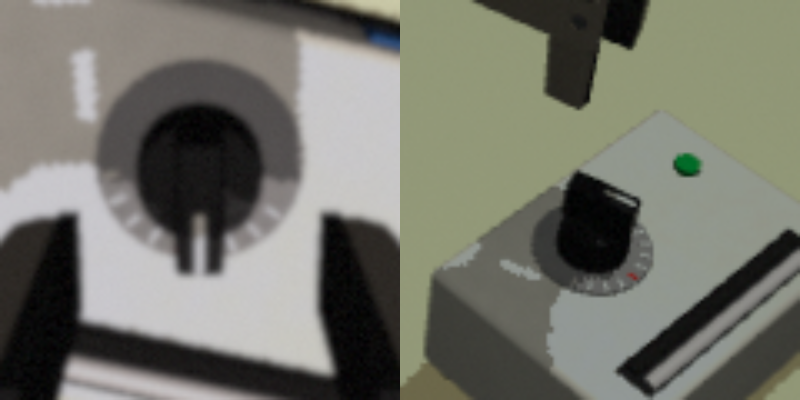

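The picture shows the knob sitting flush on the dial at (200,180) left and (597,225) right, with the gripper clear. Its top is at z≈0.137 (92+45 mm), so it is fully home.

```bash
python3 -c "
from workcell import env
print(env.finish_job())"
```

```text
the job is handed in; nothing more can be done
None
```

The knob is fitted on the D-shaft, snapped home against the dial plate and released, and the job was handed in at about 24 s; the largest push I read was about 13 N, at the final stop.

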